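# Line up the fish ribs in the spine jig

## Robot

A 7-joint arm with a two-finger parallel gripper is mounted at the origin on the work surface. World frame = base frame: x ahead of the robot, y to its left, z up, the work surface at z = 0. Lengths are in m, angles in degrees, forces in N, time in s.
With the tool pointing down it reaches from about 0.35 to 0.775 m from the base axis. Payload 3.1 kg.
Tool frame: the origin (TCP) lies on the centre line of the jaws, within the pads' length; the fingertips stand 17 mm ahead of it and the grasp point (between the pads) lies 2 mm behind it (robot.tip_reach is the distance from the TCP to the fingertips, in m); z points along the fingers, y is the direction in which the jaws open and shut (so a half turn about z gives the same grasp; the last joint's range is limited). The gripper opens to 85 mm and grips with 20 to 120 N. Pads are 22 mm wide; open, the fingers measure 114 mm over their backs; the gripper's body (76 mm by 85 mm) begins 54 mm behind the grasp point. The pads swing forward as they close: fully open they stand 13 mm farther back than shut.
Start: joints at [64.188, 17.813, 0.802, 86.603, -0.252, 75.585, -1.558], TCP at [0.219, -0.505, 0.248] pointing down, gripper open.
Joint ranges: [-154.91, 154.91], [-16.99, 109.72], [-72.82, 74.43], [7.12, 147.25], [-82.49, 262.49], [11.32, 116.49], [-174.64, 174.64]. Speed limits (degrees/s): [159.86, 159.86, 180, 180, 180, 180, 180].

## Interface

Orientations are given as [roll, pitch, yaw] about the fixed x, y, z axes, in that order (R = Rz(yaw) Ry(pitch) Rx(roll)).
In Python, from station import robot, fingers, vision, workorder, recognise gives the robot as it stands. Calls block until the motion is done:
- robot.move_to(position, orientation): joint-space move of the TCP to a pose.
- robot.line_to(position, orientation=None, velocity=0.15, f_stop=None): straight line of the TCP; orientation=None keeps the orientation; velocity is the mean speed in m/s. With f_stop (N) it stops when the force on the tool has changed by that much, and returns True; else False.
- robot.move_j(angles): joint-space move.
- fingers.gripper_to(opening, force=None): opening from 0.0 (shut) to 1.0 (fully open); force is the grip in N (None keeps the last); returns when the fingers have stopped.
- robot.pause(seconds).
- robot.inverse_kinematics(position, orientation): joint angles nearest the present ones, or None.
- vision.grab_frame(name): name is "scene" or "top" or "wrist"; returns the picture (480x640x3 uint8, red, green, blue); there is no depth.
- vision.calibration(name): a dict with "mtx" (3x3 intrinsics, pixels), "k1" (the pictures are not rectified: a ray, as slopes to the right and down, at radius r is drawn at 1 + k1 r^2 times it, then the intrinsics apply), "extrinsics" (4x4, takes a point from world to camera coordinates); the wrist camera has in their place "T_tool_cam" (4x4, takes a point from camera to tool coordinates, whose origin is the TCP and whose axes are the flange's). Camera axes: x right, y up, looking along -z (the intrinsics and any distortion apply to the point x, -y, -z); pixel columns grow to the right and rows downward; lengths in m; the calibration is good to about 2 mm. A picture is of the moment at which its call begins: read the wrist's pose just before it. calibration takes no time and is no camera call.
A pose or a line that the arm cannot do raises robot.PlanningError and nothing moves.
- workorder.close_job(): hands the job in, once; it reports no verdict.
Trained networks look in the newest picture that a camera, given by its name, has taken for a name from the list of things; names that differ only in an ending like _2 or _b are one class to them, and where a whole thing is asked for, a point or a joint stands for the part that bears it (a point fixed in the world has none). Each returns a list of dicts, best first, with "p" (0 to 1); they miss things now and then, are a little off and sometimes report something else, mostly with a low value. They report only what shows in the picture. A call takes as long as a camera call. They do not tell look-alikes from the thing itself.
- recognise(label, camera): "rect" ([centre column, centre row, width, height] in pixels, round what is visible of it).
Readings, each from a call of its own:
- robot.current_time_s(): time.
- robot.current_joint_positions(): joint angles.
- robot.current_dq(): joint speeds.
- robot.current_joint_torque(): joint torques, N m.
- robot.current_tool_pos(): TCP position.
- robot.current_eef_rot(): TCP orientation.
- robot.current_contact_force(): force on the tool from outside, world axes, zero at the start.
- robot.current_torque(): the same for the moment, N m.
- robot.current_finger_gap(): opening from 0.0 (shut) to 1.0 (fully open).
Only numpy, scipy, OpenCV 4.12 (cv2) and the standard library are available. Lean on these libraries where they do the work, as an engineer would, in place of code of your own. Each camera call takes 0.05 s, during which the arm holds its last target.

## Task

Move the four fish ribs out of the wooden rack into the four pockets of the aluminium spine jig, one to a pocket, in order of size: the widest rib next to the fish's head (the brown diamond with the eye), then narrower and narrower down to the narrowest next to the tail (the brown cross). Each rib must stand upright, flat on the pocket floor and with its blade square across the row, as in the rack; let none fall over, and leave the hammer and the tape measure where they are.

Things in the scene. Friction and masses are not known exactly. Their poses are not given: they have to be found in the camera images.
- rib_60: loose fish rib, widest of four: upright flat copper-coloured blade, 60 mm wide (own x), 12 mm thick (own y), on a dark foot 40 x 40 x 10 mm. Full width up to 69 mm above the underside, then narrowing to a point at 99 mm. Origin: centre of the foot's underside, z up. About 0.45 kg. Grip the flat faces 40 to 66 mm up.
- rib_48: loose fish rib, second widest of four: upright flat yellow-painted blade, 48 mm wide (own x), 12 mm thick (own y), on a dark foot 40 x 40 x 10 mm. Full width up to 66 mm above the underside, then narrowing to a point at 90 mm. Origin: centre of the foot's underside, z up. About 0.36 kg. Grip the flat faces 40 to 63 mm up.
- rib_36: loose fish rib, third widest of four: upright flat blue-painted blade, 36 mm wide (own x), 12 mm thick (own y), on a dark foot 40 x 40 x 10 mm. Full width up to 63 mm above the underside, then narrowing to a point at 81 mm. Origin: centre of the foot's underside, z up. About 0.28 kg. Grip the flat faces 40 to 60 mm up.
- rib_24: loose fish rib, narrowest of four: upright flat white-painted blade, 24 mm wide (own x), 12 mm thick (own y), on a dark foot 40 x 40 x 10 mm. Full width up to 60 mm above the underside, then narrowing to a point at 72 mm. Origin: centre of the foot's underside, z up. About 0.21 kg. Grip the flat faces 40 to 57 mm up.
- rack: fixed light-wood rack with dark wooden lips, 80 x 262 mm; each rib starts in one of its pockets, in any order, its blade across the row. Floor 12 mm above the bench; four 56 x 56 mm pockets along its own y, centres at y = -93, -31, 31, 93 mm, x = 0; lips 6 mm wide, 5 mm high. Origin: centre of its underside, z up.
- jig: fixed aluminium jig, 80 x 410 mm, dark lips, empty at the start. Floor 12 mm above the bench; four 56 x 56 mm pockets along its own y, centres at y = -93, -31, 31, 93 mm, x = 0; lips 6 mm wide, 5 mm high. Origin: centre of its underside, z up. Head and tail lie on its ends (y = 165 and -165 mm, either way round). A square rib has its x axis parallel to the jig's (either way round).
- head: fish head marker: rust-brown diamond plate with a white and black eye, 71 mm from corner to corner, 12 mm thick, fixed flat on one end of the jig floor. Origin: centre of its underside. It is 72 mm from the centre of the nearest pocket; the widest rib goes into that pocket.
- tail: fish tail marker: rust-brown flat cross of two bars 78 x 14 mm, 12 mm thick, fixed on the other end of the jig floor. Origin: centre of its underside. The narrowest rib goes into the pocket nearest to it.
- hammer: bystander: hammer with a wooden handle, 280 mm long, lying on the bench to the right of the work along its own x. Leave it alone.
- tape: bystander: black and yellow tape measure, 66 x 40 x 63 mm high, standing on the bench to the left of the work. Origin: centre of its underside. Leave it alone.
Things that resemble listed ones, but are neither listed nor needed, are in the scene too. Leave any green or purple look-alike of the rib_48 alone.

How it is judged:
By the outcome, as a careful person would: the job done as asked, in the order asked, and still so for the second after the job is handed in, with the robot touching nothing.
It also fails if it takes over 99 s, if anything falls off the work surface, if the arm or the gripper's body presses on something with over 40 N, if the wrist force passes 120 N, or if a joint passes its speed limit or range.

## Working session

There is one attempt and no reset: what is moved stays moved. The work goes in short steps, each a Python script; the robot and the scene stay as the last script left them, time stands still between calls to the robot, and variables do not carry over. Pictures are saved under pics/ and viewed, and the job is handed in when it is done.

```bash
mkdir -p pics; ls; python3 - <<'E'
from station import robot, fingers, vision, workorder, recognise
import cv2,numpy as np
for n in ["scene","top"]:
    im=vision.grab_frame(n); cv2.imwrite(f"pics/{n}0.png",im[:,:,::-1])
    c=vision.calibration(n); print(n,c)
    for l in ["rib_60","rib_48","rib_36","rib_24","rack","jig","head","tail","hammer","tape"]:
        print(l,[(np.round(d["rect"]).tolist(),round(d["p"],2)) for d in recognise(l,n)])
print(vision.calibration("wrist"),robot.current_time_s(),robot.current_eef_rot(),robot.tip_reach)
E
```

```text
pics
scene {'mtx': array([[476.9613781 ,   0.        , 330.65443228],
       [  0.        , 476.9613781 , 241.22524538],
       [  0.        ,   0.        ,   1.        ]]), 'k1': -0.10003028262889602, 'extrinsics': array([[ 0.09039353,  0.99574445, -0.01794425, -0.05486204],
       [-0.56039704,  0.06575102,  0.82561006,  0.2417894 ],
       [ 0.82327649, -0.0645739 ,  0.56395571, -1.69604332],
       [ 0.        ,  0.        ,  0.        ,  1.        ]])}
rib_60 [([298.0, 230.0, 17.0, 35.0], 0.74), ([397.0, 227.0, 21.0, 33.0], 0.69), ([362.0, 226.0, 16.0, 33.0], 0.64), ([357.0, 207.0, 17.0, 29.0], 0.63), ([341.0, 233.0, 16.0, 30.0], 0.61), ([318.0, 232.0, 9.0, 31.0], 0.57), ([414.0, 278.0, 32.0, 22.0], 0.34)]
rib_48 [([298.0, 230.0, 17.0, 35.0], 0.74), ([397.0, 227.0, 21.0, 33.0], 0.69), ([362.0, 226.0, 16.0, 33.0], 0.64), ([357.0, 207.0, 17.0, 29.0], 0.63), ([341.0, 233.0, 16.0, 30.0], 0.61), ([318.0, 232.0, 9.0, 31.0], 0.57), ([414.0, 278.0, 32.0, 22.0], 0.34)]
rib_36 [([298.0, 230.0, 17.0, 35.0], 0.74), ([397.0, 227.0, 21.0, 33.0], 0.69), ([362.0, 226.0, 16.0, 33.0], 0.64), ([35
[... 2333 characters left out ...]
0.76)]
hammer [([514.0, 238.0, 40.0, 128.0], 0.84)]
tape [([121.0, 234.0, 33.0, 35.0], 0.83)]
{'mtx': array([[398.12808651,   0.        , 321.92165826],
       [  0.        , 398.12808651, 242.21783337],
       [  0.        ,   0.        ,   1.        ]]), 'k1': -0.04893926173429073, 'T_tool_cam': array([[-1.20451632e-03,  9.49571990e-01,  3.13546784e-01,
         8.12059873e-02],
       [ 9.99998225e-01,  1.59806264e-03, -9.98132806e-04,
        -5.84574757e-04],
       [-1.44886635e-03,  3.13545025e-01, -9.49572229e-01,
        -1.25075532e-01],
       [ 0.00000000e+00,  0.00000000e+00,  0.00000000e+00,
         1.00000000e+00]])} 1.1 [-1.79998382e+02  1.45943179e-03  2.34228889e+01] 0.017
```

View crops.

```bash
python3 - <<'E'
import cv2
a=cv2.imread("pics/top0.png")[120:360,80:560]; cv2.imwrite("pics/top0c.png",cv2.resize(a,(800,400),interpolation=cv2.INTER_CUBIC))
a=cv2.imread("pics/scene0.png")[190:320,250:450]; cv2.imwrite("pics/scene0c.png",cv2.resize(a,(800,520),interpolation=cv2.INTER_CUBIC))
E
```

```text
(no output)
```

View pics/top0c.png

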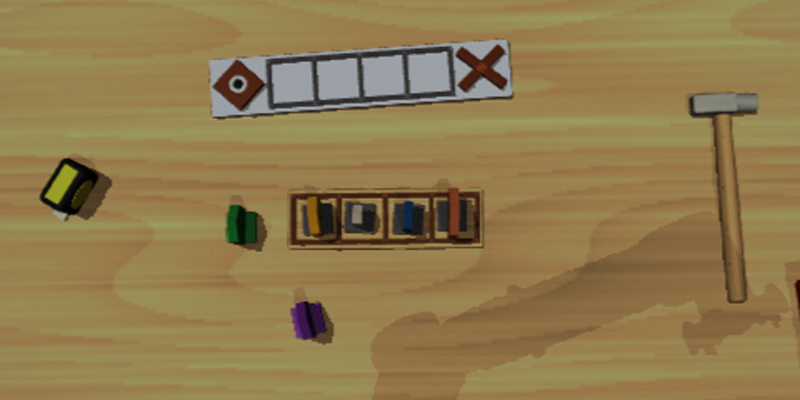

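View pics/scene0c.png

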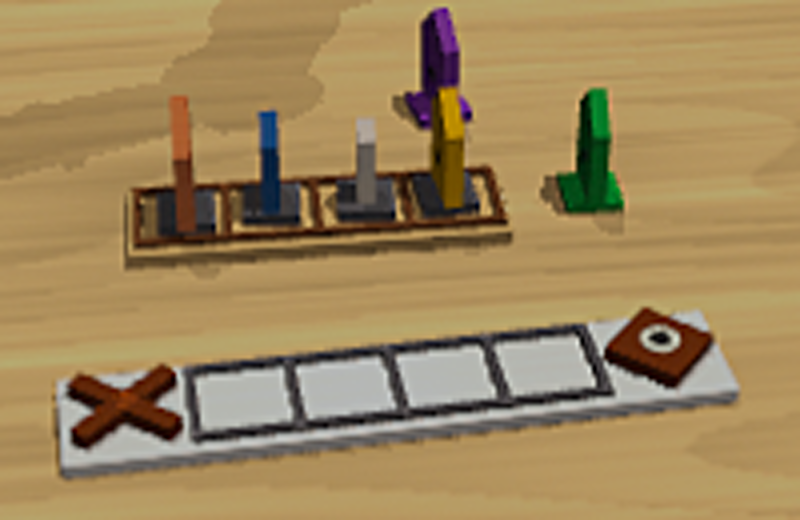

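View pics/scene0.png

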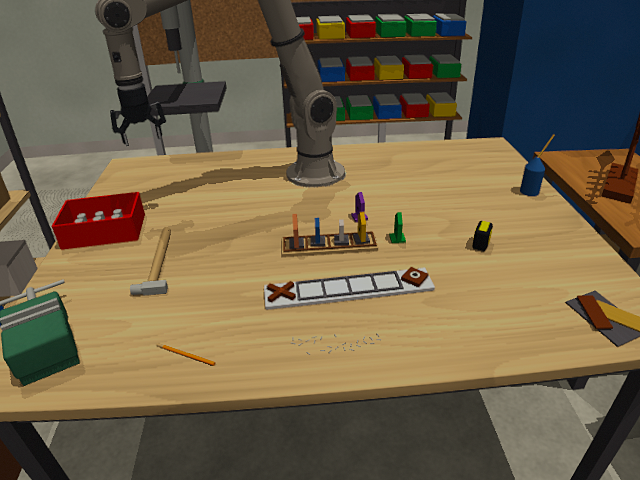

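```bash
cat > h.py <<'E'
import numpy as np,cv2
from scipy.spatial.transform import Rotation as R
from scipy.optimize import minimize
def wcal(vision,robot):
    """world->cam for wrist at present pose"""
    c=vision.calibration("wrist"); T=np.eye(4)
    T[:3,:3]=R.from_euler('xyz',robot.current_eef_rot(),degrees=True).as_matrix(); T[:3,3]=robot.current_tool_pos()
    c=dict(c); c["extrinsics"]=np.linalg.inv(T@c["T_tool_cam"]); return c
def proj(c,P):
    P=np.atleast_2d(P); q=P@c["extrinsics"][:3,:3].T+c["extrinsics"][:3,3]
    u=np.c_[q[:,0]/-q[:,2],-q[:,1]/-q[:,2]]; u=u*(1+c["k1"]*(u**2).sum(1,keepdims=True))
    return u@c["mtx"][:2,:2].T+c["mtx"][:2,2]
def ray(c,px,z):
    u=cv2.undistortPoints(np.array(px,float).reshape(-1,1,2),c["mtx"],np.array([c["k1"],0,0,0.])).reshape(-1,2)
    Rm=c["extrinsics"][:3,:3]; o=-Rm.T@c["extrinsics"][:3,3]
    d=np.c_[u[:,0],-u[:,1],-np.ones(len(u))]@Rm
    return o+d*((z-o[2])/d[:,2])[:,None]
def blade(w,zt,ztip,z0=0.012):
    v=[]
    for y in(-.006,.006):
        v+=[(-w/2,y,.01),(w/2,y,.01),(-w/2,y,zt),(w/2,y,zt),(0,y,ztip)]
    v=np.array(v);v[:,2]+=z0; return v
RIB={"rib_60":(.060,.069,.099),"rib_48":(.048,.066,.090),"rib_36":(.036,.063,.081),"rib_24":(.024,.060,.072)}
def box(a,b,h): return np.array([(x,y,z) for x in(-a/2,a/2) for y in(-b/2,b/2) for z in(0,h)])
def place(V,p):
    c,s=np.cos(p[2]),np.sin(p[2]); return np.c_[V[:,0]*c-V[:,1]*s+p[0],V[:,0]*s+V[:,1]*c+p[1],V[:,2]]
def fit(c,mask,V,p0,S=4):
    """mask bool; maximise IoU of projected hull with mask in a blown-up roi"""
    ys,xs=np.nonzero(mask); x0,x1,y0,y1=xs.min()-20,xs.max()+20,ys.min()-20,ys.max()+20
    x0=max(x0,0);y0=max(y0,0)
    m=cv2.resize(mask[y0:y1,x0:x1].astype(np.float32),None,fx=S,fy=S,interpolation=cv2.INTER_LINEAR)
    def cost(d):
        p=(p0[0]+d[0]*.01,p0[1]+d[1]*.01,p0[2]+d[2]*.1)
        u=(proj(c,place(V,p))-[x0,y0]+.5)*S-.5
        h=cv2.convexHull(u.astype(np.float32)); im=np.zeros(m.shape,np.float32)
        cv2.fillConvexPoly(im,np.round(h*16).astype(np.int32),1.,lineType=8,shift=4)
        return 1-np.minimum(im,m).sum()/np.maximum(im,m).sum()
    best=min((minimize(cost,s,method="Nelder-Mead",options=dict(initial_simplex=np.array([s]+[np.array(s)+.8*e for e in np.eye(3)]),maxiter=400,xatol=1e-3,fatol=1e-5)) for s in ([0,0,0],[.3,-.3,1],[-.3,.3,-1])),key=lambda r:r.fun)
    d=best.x; return np.array([p0[0]+d[0]*.01,p0[1]+d[1]*.01,p0[2]+d[2]*.1]),1-best.fun
E
python3 - <<'E'
from station import robot,vision
from h import *
c=vision.calibration("top")
print(ray(c,[(310,252),(297,169),(222,170),(369,161)],.012).round(3), ray(c,[(225,255),(266,313)],.05).round(3))
for y in(-90,90,0,180): print(y,robot.inverse_kinematics([0.52,0.03,0.30],[180,0,y]))
E
```

```text
[[ 0.452  0.011  0.012]
 [ 0.642  0.039  0.012]
 [ 0.642  0.209  0.012]
 [ 0.658 -0.125  0.012]] [[0.445 0.195 0.05 ]
 [0.319 0.107 0.05 ]]
-90 [ 38.87944677  23.05725048 -61.6599723   83.93051101  20.24527457
  84.97514844 157.40685335]
90 [ 27.31137266  17.55578687 -42.65787498  84.29272325  11.88996949
  82.76658258 -15.50643867]
0 [  21.13043762   15.9666393   -33.92409513   84.50760282    8.91340233
   82.23073466 -102.9723029 ]
180 [ 27.99486504  17.76988192 -43.66200882  84.26977113  12.26082538
  82.84227561  74.17856379]
```

```bash
python3 - <<'E'
from station import robot,fingers,vision,recognise
from h import *
robot.move_j([-3,17.8,.8,86.6,-.25,75.6,88])
robot.move_to([.48,.03,.27],[180,0,180])
print(robot.current_joint_positions(),robot.current_time_s(),robot.current_tool_pos())
c=wcal(vision,robot)
im=vision.grab_frame("wrist"); cv2.imwrite("pics/w0.png",im[:,:,::-1])
import pickle; pickle.dump(c,open("w0.pkl","wb"))
fingers.gripper_to(0.45)
print(robot.current_finger_gap(),robot.current_time_s())
E
```

```text
[-5.28677484e+00  8.93824769e+00 -3.14392897e-01  9.46815760e+01
  7.45673651e-02  7.62590514e+01  8.43372195e+01] 3.6833 [0.47977466 0.02942796 0.27087122]
0.4498798858903126 4.2583
```

View pics/w0.png

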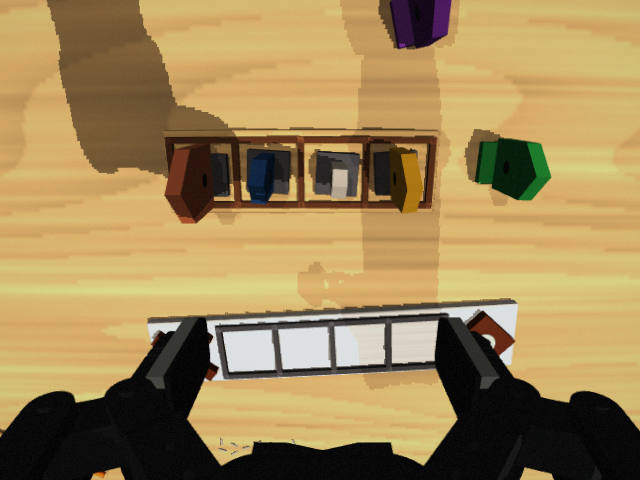

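```bash
cat >> h.py <<'E'
def ribmask(im,name,roi):
    hsv=cv2.cvtColor(im,cv2.COLOR_RGB2HSV).astype(int); H,S,V=hsv[...,0],hsv[...,1],hsv[...,2]
    if name=="rib_60": m=((H<10)|(H>174))&(S>110)&(V>50)
    if name=="rib_48": m=(H>17)&(H<28)&(S>190)&(V>60)
    if name=="rib_36": m=(H>95)&(H<125)&(S>130)
    if name=="rib_24": m=(S<60)&(V>115)
    k=np.zeros_like(m); x0,y0,x1,y1=roi; k[y0:y1,x0:x1]=m[y0:y1,x0:x1]
    k=cv2.morphologyEx(k.astype(np.uint8),cv2.MORPH_OPEN,np.ones((5,5) if name=="rib_60" else (3,3)))
    n,l,s,_=cv2.connectedComponentsWithStats(k); k=(l==1+s[1:,4].argmax())
    cs,_=cv2.findContours(k.astype(np.uint8),cv2.RETR_EXTERNAL,cv2.CHAIN_APPROX_NONE)
    o=np.zeros(k.shape,np.uint8); cv2.drawContours(o,cs,-1,1,-1); return o>0
E
cat > f0.py <<'E'
from h import *; import pickle
c=pickle.load(open("w0.pkl","rb")); im=cv2.imread("pics/w0.png")[:,:,::-1].copy(); o=im.copy()
roi={"rib_60":(155,130,222,235),"rib_48":(372,140,428,220),"rib_36":(240,145,280,210),"rib_24":(325,160,352,205)}
g={"rib_60":-.08,"rib_48":.105,"rib_36":-.02,"rib_24":.043}
res={}
for n in roi:
    m=ribmask(im,n,roi[n]); p,s=fit(c,m,blade(*RIB[n]),(.452,g[n],0)); res[n]=p
    print(n,m.sum(),p.round(4),"yaw",np.degrees(p[2]).round(1),round(s,3))
    h=cv2.convexHull(proj(c,place(blade(*RIB[n]),p)).astype(np.float32)); cv2.polylines(o,[np.round(h).astype(int)],True,(0,255,0),1)
    o[m&(np.add.outer(np.arange(480),np.arange(640))%3==0)]=(255,0,255)
pickle.dump(res,open("ribs.pkl","wb"))
cv2.imwrite("pics/f0.png",cv2.resize(o[120:240,150:450],None,fx=2.6,fy=2.6,interpolation=cv2.INTER_CUBIC)[:,:,::-1])
E
python3 f0.py
```

```text
rib_60 1097 [ 0.4577 -0.0797  0.017 ] yaw 1.0 0.354
rib_48 1010 [0.4559 0.1005 0.1459] yaw 8.4 0.56
rib_36 1037 [ 0.4543 -0.0216 -0.1003] yaw -5.7 0.894
rib_24 439 [0.4582 0.0442 0.0022] yaw 0.1 0.724
```

```bash
python3 - <<'E'
import cv2
a=cv2.imread("pics/w0.png")[280:400,130:530]; cv2.imwrite("pics/w0j.png",cv2.resize(a,None,fx=2,fy=2,interpolation=cv2.INTER_CUBIC))
E
```

```text
(no output)
```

View pics/f0.png

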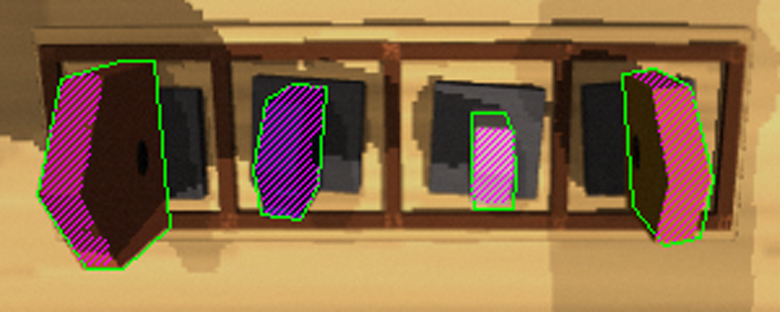

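View pics/w0j.png

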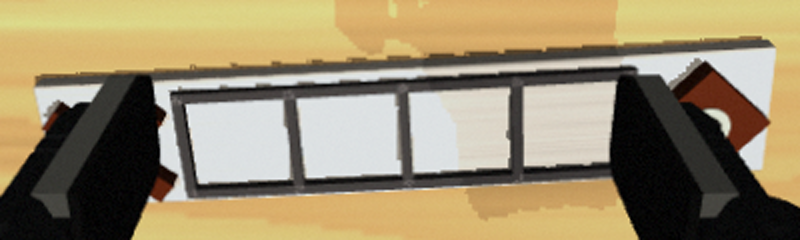

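```bash
python3 - <<'E'
import cv2
a=cv2.imread("pics/w0.png")[140:220,230:430]; cv2.imwrite("pics/w0r.png",cv2.resize(a,None,fx=4,fy=4,interpolation=cv2.INTER_NEAREST))
print(a[5:70:4,338-230].tolist())
E
```

```text
[[105, 183, 218], [111, 189, 219], [53, 52, 56], [81, 81, 85], [42, 42, 45], [56, 65, 72], [118, 136, 150], [165, 187, 203], [165, 185, 202], [164, 185, 200], [162, 183, 199], [141, 160, 176], [141, 164, 178], [140, 162, 179], [21, 37, 55], [27, 53, 100], [103, 175, 215]]
```

View pics/w0r.png

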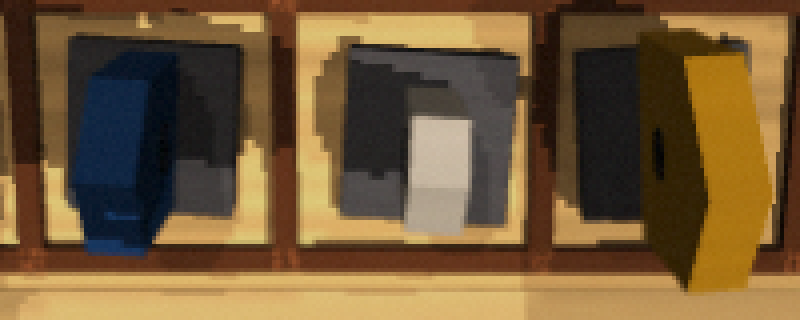

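```bash
cat > f1.py <<'E'
from h import *; import pickle
c=pickle.load(open("w0.pkl","rb")); res=pickle.load(open("ribs.pkl","rb"))
poly={"rib_24":[(408,88),(468,90),(472,118),(464,235),(404,231)],"rib_48":[(640,30),(690,30),(715,48),(742,55),(772,185),(745,290),(688,292),(650,210)]}
for n,q in poly.items():
    q=np.array(q)/4+[230,140]-.4; m=np.zeros((480,640),np.uint8); cv2.fillPoly(m,[np.round(q*16).astype(np.int32)],1,shift=4)
    p,s=fit(c,m>0,blade(*RIB[n]),res[n]); print(n,p.round(4),np.degrees(p[2]).round(1),round(s,3)); res[n]=p
pickle.dump(res,open("ribs.pkl","wb"))
# jig: pocket-lip outline corners, pocket separators crossing (lip-top z .017)
px=np.array([(175,95),(190,193),(285,90),(297,187),(402,86),(408,182),(515,80),(518,175)],float)/2+[130,280]
# lip-line centres at far... image top row = near robot edge; local coords: sep k at y=-124.., x=-31 / +31
loc=[]
for y in(-.124,-.062,0,.062): loc+=[(-.031,y),(.031,y)]
loc=np.array(loc); W=ray(c,px,.017)[:,:2]
a,b=loc.mean(0),W.mean(0); H=(loc-a).T@(W-b); U,_,Vt=np.linalg.svd(H); Rm=Vt.T@U.T
t=b-Rm@a; print("jig",t.round(4),np.degrees(np.arctan2(Rm[1,0],Rm[0,0])).round(2),"resid mm",((loc@Rm.T+t-W)*1e3).round(1).tolist())
E
python3 f1.py
```

```text
rib_24 [ 0.4568  0.0443 -0.0753] -4.3 0.924
rib_48 [0.4557 0.1    0.1087] 6.2 0.935
jig [0.6481 0.0405] 3.31 resid mm [[1.0, -0.8], [-1.0, 0.1], [0.7, 1.0], [-0.1, 0.5], [-0.4, -0.4], [-0.3, -0.5], [-0.5, 0.7], [0.6, -0.7]]
```

```bash
python3 - <<'E'
from station import robot,fingers,vision
from h import *
import pickle
robot.move_to([.57,.04,.25],[180,0,180])
robot.pause(.2)
c=wcal(vision,robot); im=vision.grab_frame("wrist"); cv2.imwrite("pics/w1.png",im[:,:,::-1]); pickle.dump(c,open("w1.pkl","wb"))
print(robot.current_time_s())
p=(.6481,.0405,np.radians(3.31)); o=im.copy()
for V in (box(.08,.41,.012),): 
    for q in proj(c,place(V,p)): cv2.circle(o,tuple(int(v) for v in np.round(q)),2,(0,255,0),-1)
for y in(-.093,-.031,.031,.093):
    L=np.array([(a*.031,y+b*.031,.017) for a,b in((-1,-1),(-1,1),(1,1),(1,-1))])
    cv2.polylines(o,[np.round(proj(c,place(L,p))).astype(int)],True,(0,255,0),1)
cv2.imwrite("pics/w1o.png",o[:,:,::-1])
E
```

```text
4.9667
```

View pics/w1o.png

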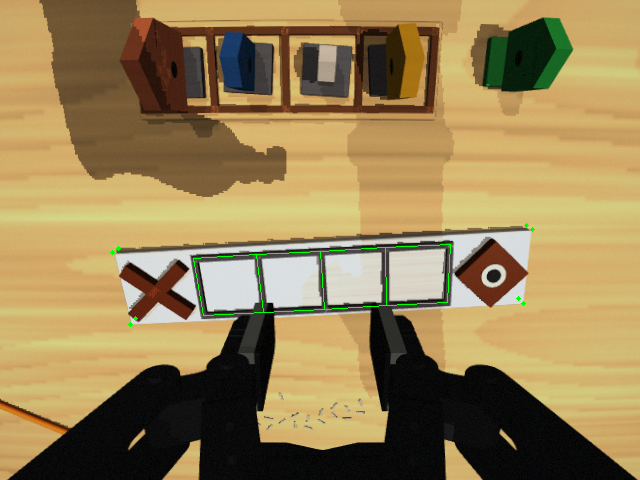

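```bash
python3 - <<'E'
from h import *; import pickle
c=pickle.load(open("w1.pkl","rb")); im=cv2.imread("pics/w1.png")
hsv=cv2.cvtColor(im,cv2.COLOR_BGR2HSV); m=((hsv[...,1]<45)&(hsv[...,2]>150)).astype(np.uint8); m[:220]=0; m[330:]=0
m=cv2.morphologyEx(m,cv2.MORPH_OPEN,np.ones((3,3)))
pts=cv2.findNonZero(m); h=cv2.convexHull(pts); k=np.zeros(m.shape,np.uint8); cv2.fillConvexPoly(k,h,1)
V=box(.08,.41,.012)
top=V[V[:,2]>.005]
print(cv2.approxPolyDP(h,6,True).reshape(-1,2).tolist())
p,s=fit(c,k>0,top,(.6481,.0405,np.radians(3.3)),S=2); print(p.round(4),np.degrees(p[2]),s)
q=proj(c,place(top,p)); print(q.round(1).tolist())
pickle.dump(p,open("jig.pkl","wb"))
# second-view check of ribs
res=pickle.load(open("ribs.pkl","rb")); o=im.copy()
for n,r in res.items():
    hh=cv2.convexHull(proj(c,place(blade(*RIB[n]),r)).astype(np.float32)); cv2.polylines(o,[np.round(hh).astype(int)],True,(0,255,0),1)
for y in(-.093,-.031,.031,.093):
    L=np.array([(a*.031,y+b*.031,.017) for a,b in((-1,-1),(-1,1),(1,1),(1,-1))]); cv2.polylines(o,[np.round(proj(c,place(L,p))).astype(int)],True,(0,255,0),1)
cv2.imwrite("pics/w1f.png",cv2.resize(o[10:330,100:540],(800,582),interpolation=cv2.INTER_CUBIC))
E
```

```text
[[530, 231], [521, 303], [132, 323], [116, 260], [122, 253]]
[0.6491 0.0408 0.058 ] 3.3229256690040634 0.984255313873291
[[112.8, 253.0], [532.2, 229.5], [130.1, 324.4], [523.6, 303.8]]
```

View pics/w1f.png

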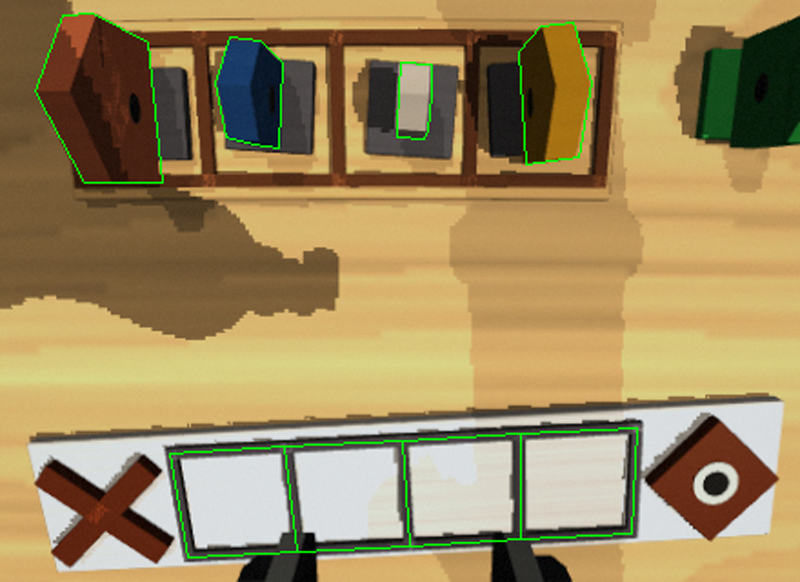

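```bash
cat > pp.py <<'E'
from station import robot,fingers,vision
from h import *
import pickle
res=pickle.load(open("ribs.pkl","rb")); J=pickle.load(open("jig.pkl","rb"))
GH={"rib_60":.052,"rib_48":.052,"rib_36":.050,"rib_24":.049}; PY={"rib_60":.093,"rib_48":.031,"rib_36":-.031,"rib_24":-.093}
def pick_place(n):
    x,y,a=res[n]; z=.012+GH[n]-.002; o=[180,0,180+np.degrees(a)]
    robot.move_to([x,y,.185],o)
    print("stop" if robot.line_to([x,y,z],velocity=.15,f_stop=15) else "ok", robot.current_tool_pos().round(4) if hasattr(robot.current_tool_pos(),'round') else robot.current_tool_pos())
    fingers.gripper_to(0.0,force=40); print("gap",robot.current_finger_gap())
    robot.line_to([x,y,.185],velocity=.15); print("F",np.round(robot.current_contact_force(),2))
    q=place(np.array([[0,PY[n],0]]),J)[0]; o=[180,0,180+np.degrees(J[2])]
    robot.move_to([q[0],q[1],.185],o)
    print("gap",robot.current_finger_gap())
    robot.line_to([q[0],q[1],z+.012],velocity=.15); robot.pause(.2)
    s=robot.line_to([q[0],q[1],z-.004],velocity=.02,f_stop=4)
    print("contact",s,np.round(robot.current_tool_pos(),4),"want z",z,np.round(robot.current_eef_rot(),2))
    fingers.gripper_to(0.45); robot.pause(.1)
    robot.line_to([q[0],q[1],.185],velocity=.2); print("t",robot.current_time_s())
E
python3 - <<'E'
from pp import *
pick_place("rib_60")
robot.move_to([.57,.04,.25],[180,0,180]); robot.pause(.1)
c=wcal(vision,robot); pickle.dump(c,open("w2.pkl","wb")); im=vision.grab_frame("wrist"); cv2.imwrite("pics/w2.png",im[:,:,::-1])
print(robot.current_time_s())
E
```

```text
ok [ 0.459  -0.0795  0.0628]
gap 0.1339936880641883
F [ 0.31  0.39 -4.82]
gap 0.13453227518146557
contact True [0.6438 0.1336 0.0631] want z 0.062 [-180.     -0.   -176.68]
t 12.0
12.75
```

View pics/w2.png

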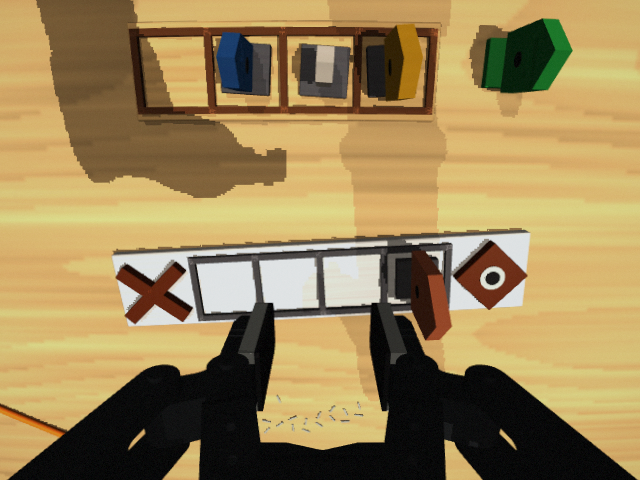

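```bash
cat > chk.py <<'E'
from h import *; import pickle,sys
J=pickle.load(open("jig.pkl","rb"))
PY={"rib_60":.093,"rib_48":.031,"rib_36":-.031,"rib_24":-.093}
def draw(tag,names):
    c=pickle.load(open(tag+".pkl","rb")); o=cv2.imread(f"pics/{tag}.png")
    o=cv2.resize(o,None,fx=4,fy=4,interpolation=cv2.INTER_CUBIC)
    for n in names:
        p=J.copy(); p[:2]=place(np.array([[0,PY[n],0]]),J)[0,:2]
        F=box(.04,.04,.01); F[:,2]+=.012
        for V,col in((blade(*RIB[n]),(0,255,0)),(F,(255,0,255))):
            h=cv2.convexHull(proj(c,place(V,p)).astype(np.float32)); cv2.polylines(o,[np.round(h*4+1.5).astype(int)],True,col,1)
    o=o[220*4:345*4,175*4:460*4]; cv2.imwrite(f"pics/{tag}_chk.png",cv2.resize(o,(800,351)))
draw(sys.argv[1],sys.argv[2:])
E
python3 chk.py w2 rib_60
```

```text
(no output)
```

View pics/w2_chk.png

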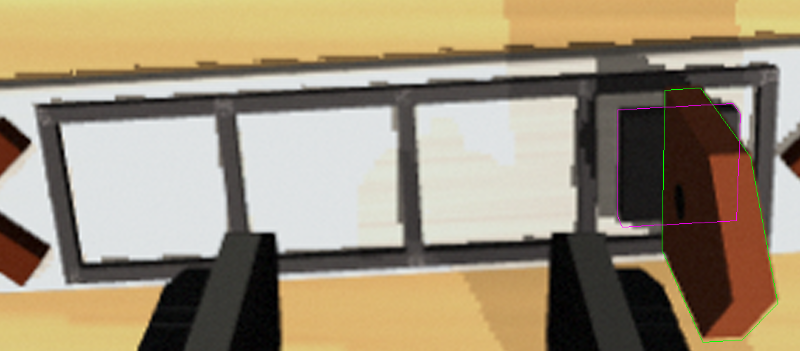

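The copper rib stands upright in the pocket by the head (blade about pixels 412–450, 250–338). Its foot and blade match the predicted outlines within about 1 px. The loose yellow rib is the one in the rack at (405,62); green (530,55) and purple are the look-alikes. I'll move the other three now.

```bash
python3 - <<'E'
from pp import *
for n in ("rib_48","rib_36","rib_24"):
    print(n); pick_place(n)
robot.move_to([.57,.04,.25],[180,0,180]); robot.pause(.1)
c=wcal(vision,robot); pickle.dump(c,open("w3.pkl","wb")); im=vision.grab_frame("wrist"); cv2.imwrite("pics/w3.png",im[:,:,::-1])
for n in("scene","top"): cv2.imwrite(f"pics/{n}3.png",vision.grab_frame(n)[:,:,::-1])
print(robot.current_time_s())
E
python3 chk.py w3 rib_60 rib_48 rib_36 rib_24
python3 - <<'E'
import cv2,numpy as np
a=cv2.resize(cv2.imread("pics/scene3.png")[190:320,230:450],(800,473),interpolation=cv2.INTER_CUBIC); cv2.imwrite("pics/scene3c.png",a)
E
```

```text
rib_48
ok [0.4569 0.1    0.0628]
gap 0.13874285815824813
F [-0.57  0.64 -3.54]
gap 0.1348815331038047
contact True [0.6473 0.0717 0.063 ] want z 0.062 [-1.7999e+02 -1.0000e-02 -1.7668e+02]
t 19.3667
rib_36
ok [ 0.4554 -0.0214  0.0606]
gap 0.13538661732782475
F [ 0.12  0.79 -1.87]
gap 0.13522145006424602
contact True [0.6509 0.0099 0.061 ] want z 0.06 [-1.8000e+02 -1.0000e-02 -1.7668e+02]
t 26.2833
rib_24
ok [0.4579 0.0444 0.0596]
gap 0.13409526825418303
F [ 0.09 -0.36 -2.38]
gap 0.13895028024736059
contact True [ 0.6544 -0.0522  0.0598] want z 0.059 [-1.7999e+02 -3.0000e-02 -1.7668e+02]
t 33.25
34.1167
```

View pics/w3_chk.png

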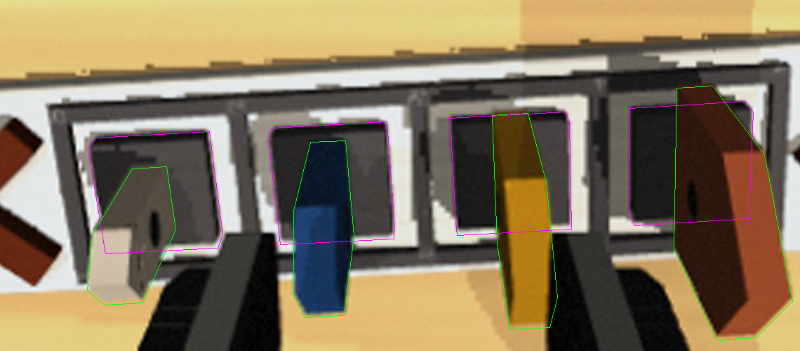

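View pics/scene3c.png

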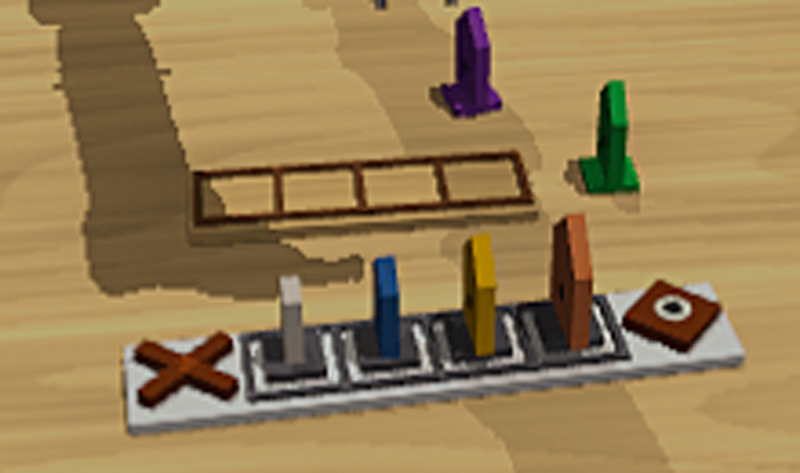

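View pics/top3.png

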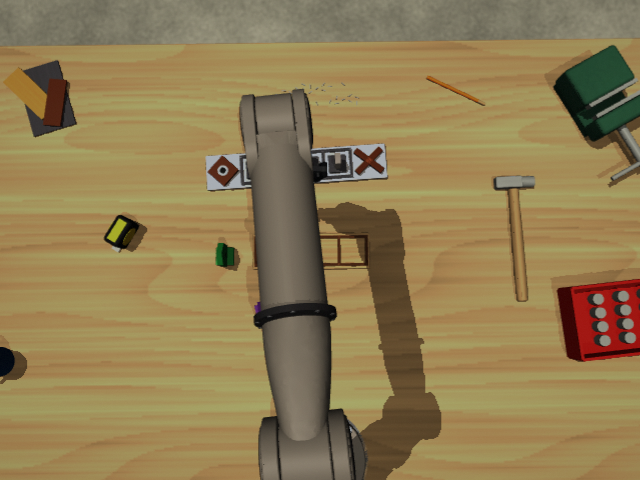

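The wrist view shows all four ribs matching their predicted outlines, feet inside the pockets. From head to tail they run copper, yellow, blue, white. The hammer (517,240) and tape (122,233) haven't moved, and the arm is clear of everything.

```bash
python3 -c "
from station import workorder,robot
print(workorder.close_job(),robot.current_time_s())"
```

```text
the job is handed in; nothing more can be done
the job is handed in; nothing more can be done
```

All four ribs are in the jig, in size order from head to tail: copper (60 mm), yellow (48 mm), blue (36 mm), white (24 mm). The job is handed in. The last clock reading, just before that, was 34 s.

- **Placing:** each rib stopped on contact with the pocket floor within about 1 mm of the expected height before I released it.
- **Last pictures:** all four ribs stand upright and square, with feet inside their pockets, and match the predicted outlines to about a pixel. The rack is empty.
- **Bystanders:** the hammer, the tape measure and the green rib look the same as before in the last pictures. The purple rib is still upright, but the arm hid it in the last top view.
- **Colour matching:** my first automatic colour outlines fitted the rack ribs poorly, except the blue one. I redid white and yellow from hand-traced outlines. For copper I kept the first result, because it matched both wrist pictures by eye.
- **Other checks:** none failed or disagreed.

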